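# Build up the slab stack, then raise the mallet ready to tap it

## Task

Lay the red separator sheet squarely on the pale slab that lies on the green base, then set the dark slab squarely on top of the sheet, releasing each gently. Then draw the mallet out of its slanted holder, turn it until the handle is level and a striking face points straight down, and finish while you keep holding it there, motionless, its head over the middle of the stack, about a hand's breadth above and not touching it. Do not shift the stack or disturb the other things on the bench.

Things in the scene. Friction and masses are not known exactly. Their poses are not given: they have to be found in the camera images.
- bottom_slab: the slab already in the stack: pale beech; 50 (x) x 150 (y) x 36 (z) mm. Origin at its centre, y along its length, z up. Loose, about 0.19 kg; lies on the bearers of stack_base with its underside 24 mm above the bench
- stack_base: fixed green-painted base of the stack: plank 100 (x) x 190 (y) x 10 mm with two green cross bearers at y = +-60 mm, tops 24 mm above the bench. Origin at the centre of its underside, on the bench
- separator: the red separator sheet, rigid, 62 (x) x 170 (y) x 6 (z) mm, about 0.045 kg. Origin at its centre, y along its length. Lies flat on the bearers of sheet_rest, underside 32 mm above the bench; under its middle, between the bearers, 22 mm are free above the plank for fingertips. Take it across its 62 mm width at the middle. Fingertips reaching a few mm under it pass beside the narrower slab when it is laid down
- next_slab: the next slab to stack, of dark brown wood: 50 (x) x 150 (y) x 36 (z) mm, about 0.19 kg. Origin at its centre, y along its length. Lies on the bearers of slab_rest, underside 32 mm above the bench. Take it across its 50 mm width at the middle, with the fingertips no lower than its underside, else they meet the wider sheet when it is set down
- sheet_rest: fixed rest of the separator: plank 100 (x) x 190 (y) x 10 mm with two pale cross bearers 46 (x) x 22 (y) mm at y = +-60 mm, tops 32 mm above the bench. Origin at the centre of its underside. It and slab_rest may have exchanged places
- slab_rest: fixed rest of the next slab, same as sheet_rest
- holder: fixed slanted grey pocket of the mallet on a dark grey foot 170 x 110 mm. Origin on the bench under the pocket; the pocket opens upward and towards +x, at 45 degrees, and its walls (8 mm thick) enclose the lower 36 mm of the mallet head with 6 mm play in all. It must be drawn out about 40 mm along the handle's direction before it is free
- mallet: joiner's mallet, about 0.28 kg. Origin at the centre of its head: a block 56 (x) x 50 (y) x 96 (z) mm whose two dark striking faces lie at z = +-48 mm. The handle runs from the head along +x to x = 188 mm and is 26 (y) x 30 (z) mm in section. In the holder +x slants up at 45 degrees away from the robot and z leans 45 degrees back towards it, so that with the handle turned level z is vertical. The centre of mass is about 35 mm from the origin along +x
- mallet_grip (a point): a point on the handle's axis at x = 80 mm of the mallet, a good place to hold it: take the 26 mm width (along the mallet's y), fingers coming along the mallet's -z, straight down, or anywhere between
- glue: white glue bottle with red cap, 56 across, 150 tall (mm), a bystander; leave it where it is
- mug: blue mug, 76 across, 90 tall (mm), a bystander; leave it where it is
- offcut: yellow sanding block, 50 x 70 x 30 (mm), a bystander; leave it where it is
- brush: bench brush lying down, a bystander; leave it where it is
- bowl: wooden bowl, 110 across, 45 tall (mm), a bystander; leave it where it is
- tin: tin with green label, 60 across, 80 tall (mm), a bystander; leave it where it is
- turned_handle: loose turned wooden handle lying flat, 28 thick, 160 long (mm), a bystander; leave it where it is
There are look-alikes about, which are no part of the job. What is shaped like the mallet but orange or turquoise is not meant.

How it is judged:
On the way, in this order (a step that is already met when the one before it is completed fails the run):
1. the separator lies squarely on the bottom slab and is released (horizontal distance between separator and bottom_slab below 0.018 m and angle between the y axis of separator and the y axis of bottom_slab, either way round below 0.2 rad and z of separator in the frame of bottom_slab between 0.015 and 0.027 m and contact force between the fingers and separator below 0.3 N and linear speed of separator below 0.03 m/s), for 0.2 s.
2. the next slab lies squarely on the separator and is released (horizontal distance between each of next_slab, separator and bottom_slab below 0.018 m and angle between the y axis of each of next_slab, separator and the y axis of bottom_slab, either way round below 0.2 rad and z of next_slab in the frame of bottom_slab between 0.036 and 0.048 m and horizontal distance between next_slab and separator below 0.022 m and z of separator in the frame of bottom_slab between 0.015 and 0.027 m and contact force between the fingers and next_slab below 0.3 N and linear speed of next_slab below 0.03 m/s), for 0.2 s.
3. the mallet is drawn out of its holder and held in the fingers (distance between mallet and holder above 0.15 m and contact force between the fingers and mallet above 1 N and contact force between mallet and holder below 0.2 N), for 0.1 s.
At the end, for the whole second after the job is handed in: Sheet and next slab rest released on the bottom slab: centres within 18 mm, square within 11 degrees; bottom slab moved under 30 mm. Mallet held still, touching nothing else, striking axis within 14 degrees of vertical, head centre 0.175-0.33 m high, within 50 mm of the stack middle (all of step 2 and contact force between the fingers and separator below 0.3 N and linear speed of each of separator, bottom_slab below 0.03 m/s and contact force between the fingers and bottom_slab below 0.3 N and distance of bottom_slab from where it was at the start of the episode below 0.03 m and (angle between mallet's own z axis and vertical below 0.24 rad or angle between mallet's own z axis and vertical above 2.9 rad) and height (world z) of mallet between 0.175 and 0.33 m and height (world z) of mallet_grip above 0.15 m and horizontal distance between mallet and next_slab below 0.05 m and contact force between the fingers and mallet above 1 N and linear speed of mallet below 0.05 m/s and angular speed of mallet below 0.3 rad/s and contact force between mallet and next_slab below 0.2 N and contact force between mallet and separator below 0.2 N and contact force between mallet and bottom_slab below 0.2 N and contact force between mallet and holder below 0.2 N); the arm keeps its last pose, push and grip.
It fails at once if a bystander is knocked out of its place (distance of any of glue, mug, offcut, brush, bowl, tin, turned_handle from where it was at the start of the episode above 0.04 m).
It fails at once if the red separator sheet is dropped or thrown (contact force between anything else and separator below 0.02 N and linear speed of separator above 0.6 m/s).
It fails at once if the next slab is dropped or thrown (contact force between anything else and next_slab below 0.02 N and linear speed of next_slab above 0.6 m/s).
It fails at once if the mallet is dropped or thrown (contact force between anything else and mallet below 0.02 N and linear speed of mallet above 0.6 m/s).
It fails at once if the mallet strikes the stack (contact force between mallet and next_slab above 2 N or contact force between mallet and separator above 2 N or contact force between mallet and bottom_slab above 2 N).
It also fails if it takes over 62 s, if anything falls off the work surface, if the arm or the gripper's body presses on something with over 40 N, if the wrist force passes 120 N, or if a joint passes its speed limit or range.

## Robot

A 7-joint arm with a two-finger parallel gripper is mounted at the origin on the work surface. World frame = base frame: x ahead of the robot, y to its left, z up, the work surface at z = 0. Lengths are in m, angles in rad, forces in N, time in s.
With the tool pointing down it reaches from about 0.35 to 0.9 m from the base axis. Payload 19.9 kg.
Tool frame: the origin (TCP) lies between the finger pads; the fingertips stand bot.tip_extent ahead of it and the grasp point (between the pads) is the TCP (bot.tip_extent is the distance from the TCP to the fingertips, in m); x points along the fingers, y is the direction in which the jaws open and shut, and the axes are right-handed (so a half turn about x gives the same grasp; the last joint's range is limited). The gripper opens to 85 mm and grips with 20 to 120 N. Pads are 22 mm wide; open, the fingers measure 114 mm over their backs; the gripper's body (76 mm by 85 mm) begins 54 mm behind the grasp point. The pads swing forward as they close: fully open they stand 13 mm farther back than shut.
Start: joints at [-1.183, 0.417, -0.01, 1.614, 0.005, 1.111, -0.053], TCP at [0.26, 0.568, 0.25] pointing down, gripper open.
Joint ranges: [-2.81, 2.81], [-0.39, 2.02], [-1.27, 1.25], [0.06, 2.57], [-1.19, 4.33], [0.19, 2], [-2.82, 2.82]. Speed limits (rad/s): [1.89, 1.89, 2.39, 2.39, 3.01, 3.01, 3.01].

## Interface

Orientations are given as a 3x3 rotation matrix whose columns are the frame's x, y, z axes.
In Python, from station import get_state, viewer, bot, models gives the robot as it stands.
- The arm moves only by the tool play_rows, never from a script. Its argument "increments" is a list of rows, each a list of 7 numbers: the shift along the tool's x, y, z in cm, then the turn, a rotation vector about the tool's x, y, z in degrees, then the closure, from -1 (fully open) to 1 (shut), so that 0 is half open. In form: [[dx, dy, dz, rx, ry, rz, gripper], ...]. A call has 1 to 10 rows; each row shifts and turns the pose as measured when the row begins, along the tool's axes as they then stand; what a row does not reach is not made up. A row lasts 1/8 s, in which the tool goes at most 62.5 mm and 10.7 degrees, less where a joint would pass 70% of its speed; a pose out of reach is approached as far as the arm can. A call is refused whole if a number of a shift passes 6.25 or a number of a turn 10.7, either way. A call with a gripper value outside its range is refused whole. The fingers move at their own pace and stop on an object; the grip force is fixed at half the most. Time passes only in rows, so rows that do not move let the fingers close. It gives the time, the measured TCP pose, the force and the opening at its end, in the units of the state.
- get_state(): the state, without advancing time (a new reading comes with each control period).
- viewer.grab_frame(name): name is "side" or "top" or "wrist"; returns (picture, depth): 480x640x3 uint8, red, green, blue; 480x640 float32, m along the optical axis (not along the pixel's ray), 0 where there is no reading.
- viewer.camera_model(name): a dict with "intrinsics" (3x3 intrinsics, pixels), "camera_from_world" (4x4, takes a point from world to camera coordinates); the wrist camera has in their place "mount" (4x4, takes a point from camera to tool coordinates, whose origin is the TCP and whose axes are the tool frame's). Camera axes: x right, y up, looking along -z (the intrinsics and any distortion apply to the point x, -y, -z); pixel columns grow to the right and rows downward; lengths in m; the calibration is good to about 2 mm. A picture is of the moment at which its call begins: read the wrist's pose just before it. camera_model takes no time and is no camera call.
- bot.job_done(): hands the job in, once; it reports no verdict.
Trained networks look in the newest picture that a camera, given by its name, has taken for a name from the list of things; names that differ only in an ending like _2 or _b are one class to them, and where a whole thing is asked for, a point or a joint stands for the part that bears it (a point fixed in the world has none). Each returns a list of dicts, best first, with "score" (0 to 1); they miss things now and then, are a little off and sometimes report something else, mostly with a low value. They report only what shows in the picture. A call takes as long as a camera call. They do not tell look-alikes from the thing itself.
- models.look_for(camera, name): "centre" ([column, row] as shares, 0 to 1, of the picture: columns of its width, rows of its height, amid what is visible of it).
The state is a dict: "t": time; "qpos": joint angles; "qvel": joint speeds; "tau": joint torques, N m; "eef_pos": TCP position; "eef_rot": TCP orientation; "ft_force": force on the tool from outside, world axes, zero at the start; "torque": the same for the moment, N m; "opening": finger opening in m.
Only numpy, scipy, OpenCV 4.12 (cv2) and the standard library are available. Lean on these libraries where they do the work, as an engineer would, in place of code of your own. Each camera call takes 0.05 s, during which the arm holds its last target. There are 200 camera calls.

## Working session

There is one attempt and no reset: what is moved stays moved. The work goes in short steps, Python scripts to look and compute and a tool call to move; the robot and the scene stay as the last step left them, time stands still between calls to the robot, and variables do not carry over. Pictures are saved under pics/ and viewed, about 8 in all and at most 12, crops included, and the job is handed in when it is done.

Besides the shell and the picture viewer there is one more tool, called after "Emit:" as name([rows], argument=value, ...), one row to a line, values as JSON. play_rows: Moves the arm, as the interface text tells. Its arguments: {"type":"object","properties":{"increments":{"type":"array"}},"required":["increments"]}

```bash
mkdir -p pics; ls
cat > h.py <<'E'
import numpy as np, cv2
from station import get_state, viewer, bot, models
def cloud(name):
    s=get_state(); img,d=viewer.grab_frame(name); m=viewer.camera_model(name)
    K=np.array(m["intrinsics"]); v,u=np.mgrid[0:480,0:640]
    P=np.stack([(u-K[0,2])/K[0,0]*d,-(v-K[1,2])/K[1,1]*d,-d],-1)
    if "mount" in m:
        T=np.eye(4);T[:3,:3]=s["eef_rot"];T[:3,3]=s["eef_pos"];T=T@np.array(m["mount"])
    else: T=np.linalg.inv(np.array(m["camera_from_world"]))
    W=P@T[:3,:3].T+T[:3,3]; W[d<=0]=np.nan
    return img,d,W
def save(n,img): cv2.imwrite(f"pics/{n}.png",img[...,::-1])
E
python3 - <<'E'
from h import *
for c in("top","side"):
    i,d,W=cloud(c); save(c,i); np.save(c+".npy",W); print(c,{k:(np.round(v,3).tolist()) for k,v in viewer.camera_model(c).items()})
s=get_state(); print(s["eef_pos"],s["eef_rot"],s["t"],s["opening"],bot.tip_extent)
E
```

```text
pics
top {'intrinsics': [[543.645, 0.0, 326.648], [0.0, 543.645, 235.037], [0.0, 0.0, 1.0]], 'camera_from_world': [[-0.029, -0.999, -0.015, 0.167], [0.995, -0.03, 0.096, -0.48], [-0.096, -0.012, 0.995, -1.629], [0.0, 0.0, 0.0, 1.0]]}
side {'intrinsics': [[479.106, 0.0, 323.176], [0.0, 479.106, 235.081], [0.0, 0.0, 1.0]], 'camera_from_world': [[0.907, -0.421, 0.001, -0.367], [0.249, 0.538, 0.805, -0.257], [-0.34, -0.73, 0.593, -1.036], [0.0, 0.0, 0.0, 1.0]]}
[0.2597488  0.56813437 0.24971651] [[-3.65436960e-04  4.15761065e-01  9.09473806e-01]
 [-1.06204120e-03  9.09473192e-01 -4.15761211e-01]
 [-9.99999369e-01 -1.11783317e-03  1.09200262e-04]] 0.1 0.08546020733480356 0.019
```

View pics/top.png

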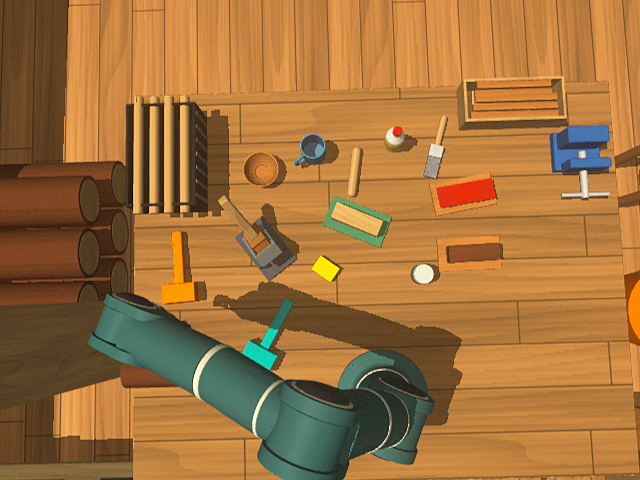

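View pics/side.png

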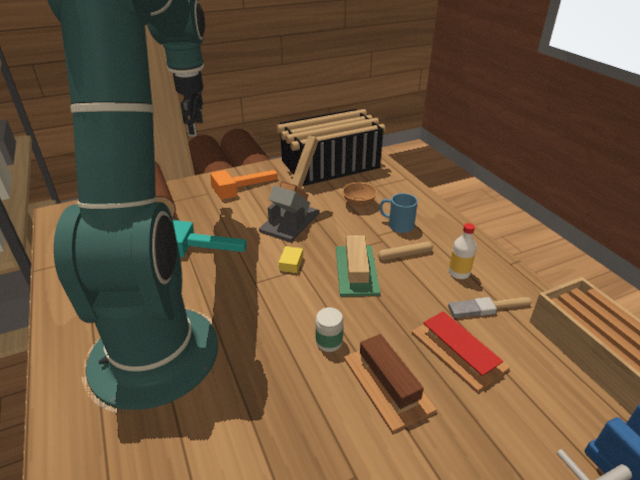

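The top view shows the red sheet at (465,193), dark slab (473,253), pale slab on green base (360,218) and the mallet in its holder (handle 225,200 to head 262,245). The side view shows the same things and the tin beside the dark slab.

Run:
```python
from h import *
W=np.load("top.npy"); img=cv2.imread("pics/top.png")[...,::-1].astype(int)
def fit(n,box,zlo,zhi,f=None):
    x0,y0,x1,y1=box; m=np.zeros(W.shape[:2],bool); m[y0:y1,x0:x1]=1
    m&=(W[...,2]>zlo)&(W[...,2]<zhi)
    if f is not None: m&=f
    p=W[m]; (c,s,a)=cv2.minAreaRect((p[:,:2]*1000).astype(np.float32))
    q=p[:,:2]-p[:,:2].mean(0); w,v=np.linalg.eigh(q.T@q); d=v[:,1]
    print(n,len(p),"mean",p.mean(0).round(4),"rect",np.round(c,1),np.round(s,1),"long-axis angle deg",np.degrees(np.arctan2(d[1],d[0])).round(1)%180,"zmed",np.median(p[:,2]).round(4))
R,G,B=img[...,0],img[...,1],img[...,2]
fit("sep",(425,165,505,220),.02,.06,(R>150)&(G<70))
fit("next",(435,230,510,275),.05,.085)
fit("bot",(320,190,395,250),.045,.08)
fit("base",(320,190,395,250),-.01,.08,(G>R+15))
fit("sheetplank",(425,165,505,220),.004,.06)
fit("slabplank",(435,230,510,275),.005,.085)
fit("foot",(225,205,305,285),.003,.04,(abs(R-B)<30)&(R<130))
fit("handle",(212,190,252,240),.1,.4)
m=np.zeros(W.shape[:2],bool); m[190:285,212:305]=1; m&=(W[...,2]>.1)
for r in range(192,262,6):
    cs=np.where(m[r])[0]
    if len(cs): print(r,cs.min(),cs.max(),W[r,cs].mean(0).round(3), W[r,int(cs.mean())].round(3))
for n,b in dict(tin=(405,255,440,290),offcut=(310,252,345,285),turq=(240,290,300,370),orange=(160,225,202,305),thandle=(340,140,365,200),mug=(292,130,330,168),bowl=(240,148,282,190),glue=(380,120,410,155),brush=(420,112,450,182)).items():
    x0,y0,x1,y1=b;p=W[y0:y1,x0:x1].reshape(-1,3);p=p[p[:,2]>.012];print(n,p.min(0).round(3),p.max(0).round(3))
```

```text
sep 1111 mean [ 0.599  -0.2716  0.0377] rect [ 599.5 -271.4] [ 61.8 170.6] long-axis angle deg 98.5 zmed 0.0377
next 890 mean [ 0.4153 -0.2775  0.0673] rect [ 415.7 -279. ] [ 50.5 152.1] long-axis angle deg 92.1 zmed 0.0675
bot 860 mean [0.5252 0.063  0.0598] rect [525.9  62.9] [150.   50.9] long-axis angle deg 65.7 zmed 0.0599
base 970 mean [0.5231 0.0655 0.011 ] rect [528.1  60.1] [189.8 101.7] long-axis angle deg 66.8 zmed 0.0104
sheetplank 2404 mean [ 0.604  -0.2606  0.0232] rect [ 607.2 -276. ] [246.2 169.1] long-axis angle deg 85.2 zmed 0.019
slabplank 2021 mean [ 0.4155 -0.2731  0.0358] rect [ 421.  -288.6] [226.4 134.7] long-axis angle deg 90.0 zmed 0.0151
foot 775 mean [0.4374 0.3254 0.0128] rect [451.5 341.5] [168.7 107.6] long-axis angle deg 31.400000000000006 zmed 0.0127
handle 464 mean [0.5299 0.4013 0.1782] rect [527.2 400.3] [127.2  31.9] long-axis angle deg 35.19999999999999 zmed 0.1811
198 220 227 [0.576 0.429 0.21 ] [0.575 0.429 0.216]
204 220 232 [0.559 0.422 0.212] [0.559 0.422 0.211]
210 225 237 [0.544 0.411 0.198] [0.544 0.41  0.201]
216 230 242 [0.53  0.401 0.179] [0.529 0.4   0.184]
222 235 247 [0.515 0.39  0.162] [0.515 0.391 0.159]
228 241 252 [0.5   0.378 0.142] [0.499 0.378 0.149]
234 246 262 [0.484 0.36  0.121] [0.484 0.36  0.121]
240 249 272 [0.467 0.343 0.119] [0.467 0.343 0.12 ]
246 250 277 [0.449 0.333 0.124] [0.449 0.335 0.119]
252 250 280 [0.432 0.33  0.117] [0.431 0.331 0.13 ]
258 254 273 [0.415 0.336 0.115] [0.415 0.337 0.11 ]
tin [ 0.317 -0.187  0.012] [ 0.408 -0.085  0.089]
offcut [0.345 0.122 0.012] [0.421 0.2   0.041]
turq [0.091 0.244 0.012] [0.297 0.412 0.716]
orange [0.288 0.549 0.012] [0.508 0.648 0.064]
thandle [0.595 0.035 0.012] [0.757 0.106 0.04 ]
mug [0.697 0.15  0.012] [0.781 0.245 0.102]
bowl [0.636 0.297 0.012] [0.746 0.403 0.055]
glue [ 0.736 -0.089  0.013] [ 0.836 -0.03   0.16 ]
brush [ 0.641 -0.229  0.012] [ 0.847 -0.152  0.032]
```

```bash
cat >> h.py <<'E'
from scipy.spatial.transform import Rotation as Ro
def down(deg):
    c,s=np.cos(np.radians(deg)),np.sin(np.radians(deg)); return np.array([[0,c,s],[0,s,-c],[-1,0,0.]])
def plan(goals,step=.05,ang=8):
    s=get_state(); p=np.array(s["eef_pos"]); R=np.array(s["eef_rot"]); print("t",s["t"],"from",p.round(4),"open",round(s["opening"],4),"F",np.round(s["ft_force"],1))
    for gp,gR,g in goals:
        gp=np.array(gp); dR=Ro.from_matrix(R.T@gR).as_rotvec(); n=max(1,int(np.ceil(max(np.linalg.norm(gp-p)/step,np.degrees(np.linalg.norm(dR))/ang))))
        print("--")
        for k in range(n):
            f=1/(n-k); dp=R.T@(gp-p)*f*100; rv=Ro.from_matrix(R.T@gR).as_rotvec()*f
            row=np.r_[dp.round(1),np.degrees(rv).round(1),g]+0.
            print([float(x) for x in row],end=",")
            p=p+R@row[:3]/100; R=R@Ro.from_rotvec(np.radians(row[3:6])).as_matrix()
        print()
E
python3 - <<'E'
from h import *
s=get_state();R=np.array(s["eef_rot"])
plan([((.26,.568,.33),R,-1),((.58,-.26,.27),down(8.5),-1)])
print(np.round(viewer.camera_model("wrist")["mount"],3))
E
```

```text
t 0.1 from [0.2597 0.5681 0.2497] open 0.0855 F [ 0.  -0.1 -0.9]
--
[-4.0, 0.0, 0.0, 0.0, 0.0, 0.0, -1.0],[-4.0, 0.0, 0.0, 0.0, 0.0, 0.0, -1.0],
--
[0.3, -3.4, 3.5, 3.2, 0.0, 0.0, -1.0],[0.3, -3.2, 3.7, 3.2, 0.0, 0.0, -1.0],[0.3, -3.0, 3.9, 3.2, 0.0, 0.0, -1.0],[0.3, -2.8, 4.1, 3.2, 0.0, 0.0, -1.0],[0.3, -2.6, 4.2, 3.2, 0.0, 0.0, -1.0],[0.3, -2.3, 4.3, 3.1, 0.0, 0.0, -1.0],[0.4, -2.1, 4.5, 3.2, 0.0, 0.0, -1.0],[0.3, -1.9, 4.6, 3.1, 0.0, 0.0, -1.0],[0.4, -1.6, 4.7, 3.2, 0.0, 0.0, -1.0],[0.3, -1.3, 4.7, 3.1, 0.0, 0.0, -1.0],[0.4, -1.1, 4.8, 3.2, 0.0, 0.0, -1.0],[0.3, -0.8, 4.9, 3.1, 0.0, 0.0, -1.0],[0.4, -0.6, 4.9, 3.2, 0.0, 0.0, -1.0],[0.3, -0.3, 4.9, 3.1, 0.0, 0.0, -1.0],[0.4, 0.0, 5.0, 3.2, 0.0, 0.0, -1.0],[0.3, 0.3, 4.9, 3.1, 0.0, 0.0, -1.0],[0.4, 0.5, 4.9, 3.2, 0.0, 0.0, -1.0],[0.3, 0.9, 4.9, 3.1, 0.1, 0.0, -1.0],
[[ 0.     0.317 -0.948 -0.124]
 [ 1.    -0.     0.    -0.   ]
 [-0.    -0.948 -0.317 -0.081]
 [ 0.     0.     0.     1.   ]]
```

Emit:
play_rows([
  [-4,0,0,0,0,0,-1],
  [-4,0,0,0,0,0,-1],
  [0.3,-3.4,3.5,3.2,0,0,-1],
  [0.3,-3.2,3.7,3.2,0,0,-1],
  [0.3,-3.0,3.9,3.2,0,0,-1],
  [0.3,-2.8,4.1,3.2,0,0,-1],
  [0.3,-2.6,4.2,3.2,0,0,-1],
  [0.3,-2.3,4.3,3.1,0,0,-1],
  [0.4,-2.1,4.5,3.2,0,0,-1],
  [0.3,-1.9,4.6,3.1,0,0,-1],
])

```text
t: 1.35
eef_pos: [0.402, 0.1902, 0.3046]
eef_rot: [[-0.003, 0.771, 0.636], [-0.004, 0.636, -0.771], [-1.0, -0.005, 0.001]]
ft_force: [1.2, 0.4, 0.3]
opening: 0.085
```

Emit:
play_rows([
  [0.4,-1.6,4.7,3.2,0,0,-1],
  [0.3,-1.3,4.7,3.1,0,0,-1],
  [0.4,-1.1,4.8,3.2,0,0,-1],
  [0.3,-0.8,4.9,3.1,0,0,-1],
  [0.4,-0.6,4.9,3.2,0,0,-1],
  [0.3,-0.3,4.9,3.1,0,0,-1],
  [0.4,0,5,3.2,0,0,-1],
  [0.3,0.3,4.9,3.1,0,0,-1],
  [0.4,0.5,4.9,3.2,0,0,-1],
  [0.3,0.9,4.9,3.1,0,0,-1],
])

```text
t: 2.6
eef_pos: [0.575, -0.2886, 0.2686]
eef_rot: [[-0.004, 0.992, 0.124], [-0.003, 0.124, -0.992], [-1.0, -0.004, 0.002]]
ft_force: [0.7, 1.1, 0.7]
opening: 0.0855
```

Run:
```python
from h import *
i,d,W=cloud("wrist"); save("w1",i); np.save("w1.npy",W)
s=get_state(); print(np.round(s["eef_rot"],3))
R,G,B=[i[...,k].astype(int) for k in range(3)]
m=(R>130)&(G<70)&(W[...,2]>.025)&(W[...,2]<.05)&(np.abs(W[...,0]-.6)<.12)&(np.abs(W[...,1]+.27)<.12)
p=W[m]; print(len(p),p.mean(0),cv2.minAreaRect((p[:,:2]*1000).astype(np.float32)))
plan([((.6,-.27,.15),down(8.5),-1)])
```

```text
[[-0.005  0.993  0.117]
 [-0.005  0.117 -0.993]
 [-1.    -0.006  0.005]]
10460 [ 0.59910346 -0.26757058  0.03840663] ((599.9606323242188, -274.04107666015625), (60.4934196472168, 168.28253173828125), 8.562061309814453)
t 2.65 from [ 0.5748 -0.2945  0.2678] open 0.0855 F [-7.4 -1.6 -2.3]
--
[3.9, 1.0, -0.7, -0.6, 0.1, 0.1, -1.0],[3.9, 0.9, -0.7, -0.6, 0.1, 0.1, -1.0],[4.0, 1.0, -0.7, -0.6, 0.1, 0.1, -1.0],
```

View pics/w1.png

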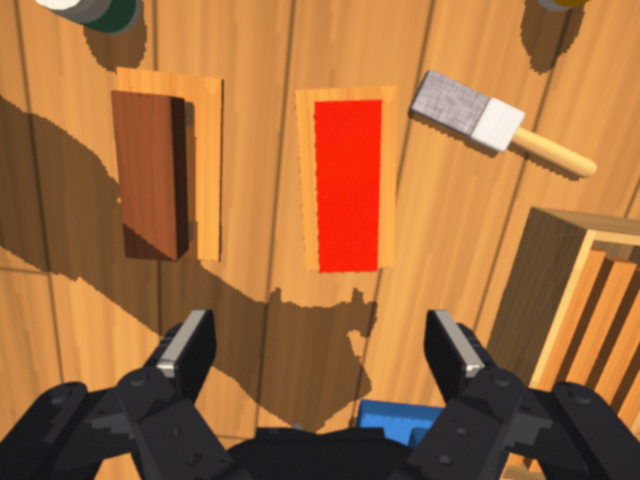

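The wrist view shows the red sheet at (348,185), well clear of the brush (460,110). The measurements agree, so I go down.

Emit:
play_rows([
  [4,0.8,-0.7,-0.6,0.1,0.1,-1],
  [4,0.8,-0.7,-0.6,0.1,0.1,-1],
  [4,0.8,-0.7,-0.6,0.1,0.1,-1],
  [3,0,0,0,0,0,-1],
  [0,0,0,0,0,0,-1],
  [0,0,0,0,0,0,-1],
])

```text
t: 3.4
eef_pos: [0.5953, -0.273, 0.1125]
eef_rot: [[-0.003, 0.989, 0.146], [-0.0, 0.146, -0.989], [-1.0, -0.003, -0.0]]
ft_force: [-0.8, 1.1, 0.3]
opening: 0.0852
```

Run:
```python
from h import *
print(np.round(get_state()["eef_rot"],3))
plan([((.5997,-.2725,.08),down(8.5),-1),((.5997,-.2725,.038),down(8.5),-1)],.02)
```

```text
[[-0.003  0.989  0.146]
 [-0.     0.146 -0.989]
 [-1.    -0.003 -0.   ]]
t 3.4 from [ 0.5953 -0.273   0.1125] open 0.0852 F [-0.8  1.1  0.3]
--
[1.6, 0.2, 0.0, -0.1, 0.0, 0.1, -1.0],[1.7, 0.2, 0.0, 0.0, 0.0, 0.1, -1.0],
--
[1.4, 0.0, 0.0, 0.0, 0.0, 0.0, -1.0],[1.4, 0.0, 0.0, 0.0, 0.0, 0.0, -1.0],[1.4, 0.0, 0.0, 0.0, 0.0, 0.0, -1.0],
```

Emit:
play_rows([
  [1.6,0.2,0,0,0,0.1,-1],
  [1.7,0.2,0,0,0,0.1,-1],
  [1.5,0,0,0,0,0,-1],
  [1.5,0,0,0,0,0,-1],
  [1.3,0,0,0,0,0,-1],
  [0,0,0,0,0,0,-1],
])

```text
t: 4.15
eef_pos: [0.6002, -0.2726, 0.0328]
eef_rot: [[0.003, 0.989, 0.146], [-0.0, 0.146, -0.989], [-1.0, 0.003, 0.001]]
ft_force: [0.9, 0.0, -0.3]
opening: 0.0855
```

Emit:
play_rows([
  [-0.5,0,0,0,0,0,-1],
  [0,0,0,0,0,0,-1],
  [0,0,0,0,0,0,0],
  [0,0,0,0,0,0,1],
  [0,0,0,0,0,0,1],
  [0,0,0,0,0,0,1],
  [0,0,0,0,0,0,1],
])

```text
t: 5.03
eef_pos: [0.6011, -0.273, 0.0404]
eef_rot: [[0.005, 0.989, 0.146], [-0.001, 0.146, -0.989], [-1.0, 0.005, 0.002]]
ft_force: [0.4, 0.6, -1.0]
opening: 0.0599
```

Emit:
play_rows([
  [-1.5,0,0,0,0,0,1],
  [-3,0,0,0,0,0,1],
  [-4,0,0,0,0,0,1],
  [-3.5,0,0,0,0,0,1],
  [-1,0,0,0,0,0,1],
])

```text
t: 5.65
eef_pos: [0.6, -0.2733, 0.1774]
eef_rot: [[0.005, 0.989, 0.145], [-0.001, 0.145, -0.989], [-1.0, 0.005, 0.002]]
ft_force: [0.6, 1.1, -1.7]
opening: 0.0598
```

Run:
```python
from h import *
plan([((.526,.062,.15),down(-24),1)],.035)
i,d,W=cloud("wrist"); R,G,B=[i[...,k].astype(int) for k in range(3)]
s=get_state();T=np.array(s["eef_rot"]);L=(W-np.array(s["eef_pos"]))@T
m=(R>130)&(G<70)&(np.abs(L[...,0])<.03)&(np.abs(L[...,1])<.06)&(np.abs(L[...,2])<.13)
p=L[m];print(len(p),p.min(0),p.max(0),p.mean(0)); q=p[p[:,2]<.08]; 
A=np.c_[q[:,1:],np.ones(len(q))]; print("plane x=ay+bz+c",np.linalg.lstsq(A,q[:,0],rcond=None)[0]); save("w2",i)
```

```text
t 5.65 from [ 0.6    -0.2733  0.1774] open 0.0598 F [ 0.6  1.1 -1.7]
--
[0.3, -0.2, -3.4, 3.2, 0.0, 0.0, 1.0],[0.3, -0.4, -3.4, 3.2, 0.0, 0.0, 1.0],[0.3, -0.6, -3.4, 3.2, 0.0, 0.0, 1.0],[0.3, -0.8, -3.3, 3.2, 0.0, 0.0, 1.0],[0.2, -1.0, -3.3, 3.3, 0.0, -0.1, 1.0],[0.3, -1.2, -3.2, 3.2, 0.0, 0.0, 1.0],[0.2, -1.4, -3.2, 3.3, 0.0, -0.1, 1.0],[0.3, -1.6, -3.1, 3.2, 0.0, 0.0, 1.0],[0.2, -1.7, -2.9, 3.3, 0.0, -0.1, 1.0],[0.3, -1.9, -2.9, 3.2, 0.0, 0.0, 1.0],
51485 [-0.00130209 -0.03124709 -0.08412576] [0.00473364 0.03125585 0.05222487] [ 0.00190835 -0.00022462 -0.02826272]
plane x=ay+bz+c [-0.00265947  0.00180929  0.00195889]
```

Emit:
play_rows([
  [0.3,-0.2,-3.4,3.2,0,0,1],
  [0.3,-0.4,-3.4,3.2,0,0,1],
  [0.3,-0.6,-3.4,3.2,0,0,1],
  [0.3,-0.8,-3.3,3.2,0,0,1],
  [0.2,-1.0,-3.3,3.3,0,-0.1,1],
  [0.3,-1.2,-3.2,3.2,0,0,1],
  [0.2,-1.4,-3.2,3.3,0,-0.1,1],
  [0.3,-1.6,-3.1,3.2,0,0,1],
  [0.2,-1.5,-2.5,3.2,0,-0.1,1],
  [0,0,0,0,0,0,1],
])

```text
t: 6.95
eef_pos: [0.53, 0.0342, 0.1459]
eef_rot: [[-0.01, 0.929, -0.369], [-0.001, -0.369, -0.929], [-1.0, -0.008, 0.005]]
ft_force: [-0.1, -0.0, -1.4]
opening: 0.0602
```

Run:
```python
from h import *
plan([((.5257,.0625,.085),down(-24),1)],.03)
```

```text
t 6.95 from [0.53   0.0342 0.1459] open 0.0602 F [-0.1 -0.  -1.4]
--
[2.0, -0.5, -0.8, 0.8, 0.1, 0.2, 1.0],[2.0, -0.5, -0.8, 0.8, 0.1, 0.1, 1.0],[2.1, -0.4, -0.9, 0.8, 0.1, 0.2, 1.0],
```

Emit:
play_rows([
  [1.4,-0.5,-0.8,0.8,0.1,0.2,1],
  [1.4,-0.5,-0.8,0.8,0.1,0.1,1],
  [1.5,-0.4,-0.8,0.7,0.1,0.2,1],
  [0,0,0,0,0,0,1],
  [0,0,0,0,0,0,1],
])

```text
t: 7.58
eef_pos: [0.5251, 0.0612, 0.0985]
eef_rot: [[-0.001, 0.912, -0.41], [-0.001, -0.41, -0.912], [-1.0, -0.0, 0.002]]
ft_force: [0.2, -0.4, -0.8]
opening: 0.06
```

Run:
```python
from h import *
print(np.round(get_state()["eef_rot"],3))
plan([((.5257,.0625,.07),down(-24),1)],.01)
```

```text
[[-0.001  0.912 -0.41 ]
 [-0.001 -0.41  -0.912]
 [-1.    -0.     0.002]]
t 7.575 from [0.5251 0.0612 0.0985] open 0.06 F [ 0.2 -0.4 -0.8]
--
[0.9, 0.0, 0.0, -0.1, 0.0, 0.0, 1.0],[1.0, 0.0, -0.1, 0.0, 0.0, 0.0, 1.0],[0.9, 0.0, 0.0, -0.1, 0.1, 0.0, 1.0],
```

Emit:
play_rows([
  [0.9,0,0,0,0,0,1],
  [0.9,0,-0.1,0,0,0,1],
  [0.7,0,0,0,0,0,1],
  [0,0,0,0,0,0,1],
  [0,0,0,0,0,0,1],
])

```text
t: 8.2
eef_pos: [0.526, 0.0614, 0.0722]
eef_rot: [[0.0, 0.912, -0.411], [-0.001, -0.411, -0.912], [-1.0, 0.001, 0.001]]
ft_force: [-0.1, 1.2, -0.9]
opening: 0.0601
```

Emit:
play_rows([
  [0.2,0,0,0,0,0,1],
  [0.1,0,0,0,0,0,1],
  [0,0,0,0,0,0,1],
])

```text
t: 8.57
eef_pos: [0.5262, 0.0615, 0.0694]
eef_rot: [[0.001, 0.912, -0.411], [-0.001, -0.411, -0.912], [-1.0, 0.001, 0.0]]
ft_force: [0.1, -0.6, -0.7]
opening: 0.0602
```

Emit:
play_rows([
  [0.1,0,0,0,0,0,1],
  [0,0,0,0,0,0,1],
])

```text
t: 8.82
eef_pos: [0.5263, 0.0615, 0.0684]
eef_rot: [[0.001, 0.912, -0.411], [-0.001, -0.411, -0.912], [-1.0, 0.001, 0.0]]
ft_force: [0.3, 0.8, -1.3]
opening: 0.0599
```

Emit:
play_rows([
  [0.1,0,0,0,0,0,1],
  [0,0,0,0,0,0,1],
  [0,0,0,0,0,0,-0.5],
  [0,0,0,0,0,0,-0.6],
  [0,0,0,0,0,0,-0.8],
  [0,0,0,0,0,0,-1],
  [0,0,0,0,0,0,-1],
])

```text
t: 9.7
eef_pos: [0.5265, 0.0616, 0.0681]
eef_rot: [[0.001, 0.912, -0.411], [-0.0, -0.411, -0.912], [-1.0, 0.001, -0.0]]
ft_force: [-0.7, -0.1, -0.2]
opening: 0.0855
```

Emit:
play_rows([
  [-1,0,0,0,0,0,-1],
  [-2,0,0,0,0,0,-1],
  [-4,0,0,0,0,0,-1],
  [-4,0,0,0,0,0,-1],
  [-3,0,0,0,0,0,-1],
  [0,0,0,0,0,0,-1],
])

```text
t: 10.45
eef_pos: [0.5265, 0.0605, 0.2185]
eef_rot: [[0.004, 0.911, -0.413], [0.001, -0.413, -0.911], [-1.0, 0.003, -0.002]]
ft_force: [-0.0, 0.6, -1.0]
opening: 0.0855
```

Run:
```python
from h import *
i,d,W=cloud("wrist"); save("w3",i)
R,G,B=[i[...,k].astype(int) for k in range(3)]
m=(R>120)&(G<70)&(W[...,2]>.04)&(W[...,2]<.09)&(np.abs(W[...,0]-.526)<.12)&(np.abs(W[...,1]-.06)<.12)
p=W[m]; print(len(p),p.mean(0),cv2.minAreaRect((p[:,:2]*1000).astype(np.float32)),np.linalg.lstsq(np.c_[p[:,:2],np.ones(len(p))],p[:,2],rcond=None)[0])
g=(G>R+15)&(W[...,2]<.03)&(np.abs(W[...,0]-.526)<.15)&(np.abs(W[...,1]-.06)<.15)
p=W[g]; print("base",len(p),cv2.minAreaRect((p[:,:2]*1000).astype(np.float32)))
plan([((.43,-.25,.25),down(2.1),-1)],.045)
```

```text
15995 [0.52967601 0.06804992 0.06636322] ((526.43701171875, 60.73038864135742), (168.44277954101562, 61.513545989990234), 65.9655990600586) [-2.33261326e-05  2.05561467e-04  6.63615914e-02]
base 5591 ((527.565185546875, 58.179847717285156), (189.61505126953125, 101.33868408203125), 66.80109405517578)
t 10.5 from [0.526  0.0606 0.2173] open 0.0856 F [ 0.2  0.4 -0.4]
--
[-0.4, 0.5, 4.0, -3.3, 0.0, 0.0, -1.0],[-0.4, 0.3, 4.1, -3.3, 0.0, 0.0, -1.0],[-0.4, 0.0, 4.1, -3.3, 0.0, 0.0, -1.0],[-0.4, -0.2, 4.0, -3.3, 0.0, 0.0, -1.0],[-0.4, -0.4, 4.0, -3.3, 0.0, 0.0, -1.0],[-0.4, -0.7, 4.0, -3.3, 0.0, 0.0, -1.0],[-0.5, -0.9, 4.0, -3.3, 0.0, -0.1, -1.0],[-0.4, -1.1, 3.9, -3.4, 0.0, 0.0, -1.0],
```

View pics/w3.png

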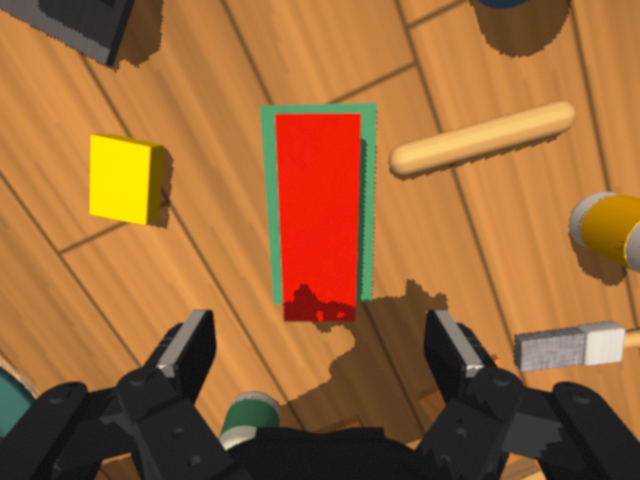

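The red sheet lies flat and square on the base (320,215); the top measures 0.066 m, as expected. On to the dark slab.

Emit:
play_rows([
  [-0.4,0.5,4,-3.3,0,0,-1],
  [-0.4,0.3,4.1,-3.3,0,0,-1],
  [-0.4,0,4.1,-3.3,0,0,-1],
  [-0.4,-0.2,4,-3.3,0,0,-1],
  [-0.4,-0.4,4,-3.3,0,0,-1],
  [-0.4,-0.7,4,-3.3,0,0,-1],
  [-0.5,-0.9,4,-3.3,0,-0.1,-1],
  [-0.4,-1.1,3.9,-3.4,0,0,-1],
  [0,0,0,0,0,0,-1],
])

```text
t: 11.62
eef_pos: [0.4246, -0.2592, 0.249]
eef_rot: [[-0.006, 0.999, 0.053], [0.001, 0.053, -0.999], [-1.0, -0.006, -0.001]]
ft_force: [-0.3, 0.1, 0.2]
opening: 0.0852
```

Run:
```python
from h import *
i,d,W=cloud("wrist"); save("w4",i)
m=(W[...,2]>.058)&(W[...,2]<.08)&(np.abs(W[...,0]-.415)<.06)&(np.abs(W[...,1]+.278)<.1)
p=W[m]; print(len(p),p.mean(0),cv2.minAreaRect((p[:,:2]*1000).astype(np.float32)))
plan([((.4155,-.278,.12),down(2.1),-1),((.4155,-.278,.055),down(2.1),-1)],.03)
```

```text
9121 [ 0.41630454 -0.27528535  0.06826918] ((416.4793701171875, -281.5472106933594), (50.0438232421875, 149.79779052734375), 2.0958902835845947)
t 11.675 from [ 0.4252 -0.2576  0.2487] open 0.0854 F [-0.2  0.4 -0. ]
--
[2.6, -0.2, 0.4, 0.2, 0.0, 0.1, -1.0],[2.6, -0.2, 0.4, 0.2, 0.0, 0.1, -1.0],[2.6, -0.2, 0.4, 0.2, 0.0, 0.1, -1.0],[2.5, -0.2, 0.4, 0.2, 0.0, 0.0, -1.0],[2.6, -0.2, 0.4, 0.2, -0.1, 0.1, -1.0],
--
[2.2, 0.0, 0.0, 0.0, 0.0, 0.0, -1.0],[2.1, 0.0, 0.0, 0.0, 0.0, 0.0, -1.0],[2.2, 0.0, 0.0, 0.0, 0.0, 0.0, -1.0],
```

Emit:
play_rows([
  [2.6,-0.2,0.5,0.2,0,0.1,-1],
  [2.6,-0.2,0.5,0.2,0,0.1,-1],
  [2.6,-0.2,0.4,0.2,0,0.1,-1],
  [2.5,-0.2,0.4,0.2,0,0,-1],
  [2.6,-0.1,0.4,0.2,0,0,-1],
  [2,0,0,0,0,0,-1],
  [2,0,0,0,0,0,-1],
  [1,0,0,0,0,0,-1],
  [0,0,0,0,0,0,-1],
])

```text
t: 12.8
eef_pos: [0.418, -0.2706, 0.0613]
eef_rot: [[-0.007, 0.999, 0.043], [0.007, 0.043, -0.999], [-1.0, -0.006, -0.007]]
ft_force: [-1.0, 0.3, 0.2]
opening: 0.0853
```

Emit:
play_rows([
  [0.3,-0.2,0.5,0.2,0.4,0.2,-1],
  [0.2,0,0.4,0.1,0,0,-1],
  [0,0,0,0,0,0,-1],
  [0,0,0,0,0,0,-0.3],
])

```text
t: 13.3
eef_pos: [0.4171, -0.2806, 0.0575]
eef_rot: [[-0.001, 0.999, 0.037], [0.014, 0.037, -0.999], [-1.0, -0.001, -0.014]]
ft_force: [-0.4, 0.5, 0.4]
opening: 0.0695
```

Emit:
play_rows([
  [0.2,0,0,0,-0.8,0,-0.3],
  [0,0,0,0,0,0,0],
  [0,0,0,0,0,0,1],
  [0,0,0,0,0,0,1],
  [0,0,0,0,0,0,1],
  [0,0,0,0,0,0,1],
])

```text
t: 14.05
eef_pos: [0.4172, -0.2803, 0.0556]
eef_rot: [[-0.0, 0.999, 0.038], [-0.002, 0.038, -0.999], [-1.0, -0.0, 0.002]]
ft_force: [-0.7, 0.3, 1.4]
opening: 0.049
```

Emit:
play_rows([
  [-1.5,0,0,0,0,0,1],
  [-3,0,0,0,0,0,1],
  [-4,0,0,0,0,0,1],
  [-4,0,0,0,0,0,1],
  [-1.5,0,0,0,0,0,1],
  [0,0,0,0,0,0,1],
])

```text
t: 14.8
eef_pos: [0.4162, -0.2798, 0.2022]
eef_rot: [[-0.001, 0.999, 0.037], [-0.0, 0.037, -0.999], [-1.0, -0.001, 0.0]]
ft_force: [0.0, 0.1, -2.5]
opening: 0.0491
```

Run:
```python
from h import *
i,d,W=cloud("wrist"); save("w5",i)
s=get_state();T=np.array(s["eef_rot"]);L=(W-np.array(s["eef_pos"]))@T
m=(np.abs(L[...,0]+.013)<.012)&(np.abs(L[...,1])<.024)&(L[...,2]<-.02)&(L[...,2]>-.1)
q=L[m]; print(T.round(3),len(q),q.min(0),q.max(0),"plane",np.linalg.lstsq(np.c_[q[:,1:],np.ones(len(q))],q[:,0],rcond=None)[0])
plan([((.526,.0615,.17),down(-24),1)],.035)
```

```text
[[-0.002  0.999  0.036]
 [-0.     0.036 -0.999]
 [-1.    -0.002  0.   ]] 24552 [-0.01582167 -0.02399872 -0.07355406] [-0.00111297  0.02399476 -0.02000552] plane [-0.00179717 -0.01279512 -0.01400307]
t 14.85 from [ 0.416  -0.2797  0.2016] open 0.0493 F [ 0.2 -1.1 -2.5]
--
[0.3, 1.1, -3.1, 2.4, 0.0, 0.0, 1.0],[0.3, 1.0, -3.1, 2.4, 0.0, 0.0, 1.0],[0.3, 0.9, -3.1, 2.4, 0.0, 0.0, 1.0],[0.3, 0.7, -3.2, 2.4, 0.0, 0.0, 1.0],[0.3, 0.6, -3.2, 2.4, 0.0, 0.0, 1.0],[0.3, 0.4, -3.2, 2.3, 0.0, 0.0, 1.0],[0.3, 0.3, -3.2, 2.4, 0.0, 0.0, 1.0],[0.3, 0.2, -3.3, 2.3, 0.0, 0.0, 1.0],[0.2, 0.1, -3.3, 2.4, 0.0, 0.0, 1.0],[0.3, -0.1, -3.2, 2.3, 0.0, 0.1, 1.0],[0.2, -0.2, -3.3, 2.4, 0.1, 0.0, 1.0],
```

Emit:
play_rows([
  [0.2,1.1,-3.1,2.4,0,0,1],
  [0.2,1,-3.1,2.4,0,0,1],
  [0.2,0.9,-3.1,2.4,0,0,1],
  [0.2,0.7,-3.2,2.4,0,0,1],
  [0.2,0.6,-3.2,2.4,0,0,1],
  [0.2,0.4,-3.2,2.3,0,0,1],
  [0.2,0.3,-3.2,2.4,0,0,1],
  [0.2,0.2,-3.3,2.3,0,0,1],
  [0.2,0.1,-3.3,2.4,0,0,1],
  [0.2,0,-3.2,2.3,0,0.1,1],
])

```text
t: 16.1
eef_pos: [0.515, 0.037, 0.1665]
eef_rot: [[-0.02, 0.922, -0.386], [-0.004, -0.387, -0.922], [-1.0, -0.017, 0.012]]
ft_force: [0.6, 0.4, -2.3]
opening: 0.0488
```

Emit:
play_rows([
  [0.2,-0.2,-2.5,2.2,0,0,1],
  [0,0,0,0,0,0,1],
  [0,0,0,0,0,0,1],
])

```text
t: 16.48
eef_pos: [0.5213, 0.0628, 0.1597]
eef_rot: [[-0.026, 0.907, -0.421], [-0.008, -0.421, -0.907], [-1.0, -0.02, 0.018]]
ft_force: [-0.1, -0.6, -2.4]
opening: 0.0493
```

Run:
```python
from h import *
print(get_state()["eef_rot"].round(3) if hasattr(get_state()["eef_rot"],"round") else 0)
plan([((.526,.0615,.11),down(-24),1)],.02)
```

```text
[[-0.026  0.907 -0.421]
 [-0.008 -0.421 -0.907]
 [-1.    -0.02   0.018]]
t 16.475 from [0.5213 0.0628 0.1597] open 0.0493 F [-0.1 -0.6 -2.4]
--
[1.7, 0.2, -0.1, -0.3, 0.3, 0.4, 1.0],[1.6, 0.2, 0.0, -0.3, 0.4, 0.4, 1.0],[1.7, 0.1, 0.0, -0.3, 0.3, 0.4, 1.0],
```

Emit:
play_rows([
  [1.6,0.2,0,-0.3,0.3,0.4,1],
  [1.6,0.2,0,-0.3,0.4,0.4,1],
  [1.6,0.1,0,-0.3,0.3,0.4,1],
  [0,0,0,0,0,0,1],
  [0,0,0,0,0,0,1],
])

```text
t: 17.1
eef_pos: [0.5237, 0.0561, 0.1095]
eef_rot: [[-0.001, 0.912, -0.41], [-0.001, -0.41, -0.912], [-1.0, -0.0, 0.002]]
ft_force: [0.9, -0.7, -2.3]
opening: 0.0491
```

Run:
```python
from h import *
print(get_state()["eef_rot"].round(3))
plan([((.526,.0615,.092),down(-24),1)],.01)
```

```text
[[-0.001  0.912 -0.41 ]
 [-0.001 -0.41  -0.912]
 [-1.    -0.     0.002]]
t 17.1 from [0.5237 0.0561 0.1095] open 0.0491 F [ 0.9 -0.7 -2.3]
--
[0.9, 0.0, -0.3, -0.1, 0.0, 0.0, 1.0],[0.8, 0.0, -0.3, -0.1, 0.1, 0.0, 1.0],
```

Emit:
play_rows([
  [0.8,0,-0.3,0,0,0,1],
  [0.7,0,-0.3,0,0,0,1],
  [0,0,0,0,0,0,1],
  [0,0,0,0,0,0,1],
])

```text
t: 17.6
eef_pos: [0.5267, 0.0621, 0.0942]
eef_rot: [[-0.0, 0.912, -0.41], [-0.001, -0.41, -0.912], [-1.0, 0.0, 0.001]]
ft_force: [0.6, 0.3, -1.3]
opening: 0.0493
```

Emit:
play_rows([
  [0.2,0,0,0,0,0,1],
  [0.15,0,0,0,0,0,1],
  [0.1,0,0,0,0,0,1],
  [0,0,0,0,0,0,1],
])

```text
t: 18.1
eef_pos: [0.5268, 0.0621, 0.0897]
eef_rot: [[0.0, 0.912, -0.41], [-0.001, -0.41, -0.912], [-1.0, 0.001, 0.001]]
ft_force: [-0.7, 0.1, -2.2]
opening: 0.0489
```

Emit:
play_rows([
  [0.1,0,0,0,0,0,1],
  [0,0,0,0,0,0,-0.2],
  [0,0,0,0,0,0,-0.3],
  [0,0,0,0,0,0,-0.6],
  [0,0,0,0,0,0,-1],
  [0,0,0,0,0,0,-1],
])

```text
t: 18.85
eef_pos: [0.5273, 0.062, 0.0898]
eef_rot: [[0.001, 0.912, -0.41], [0.0, -0.41, -0.912], [-1.0, 0.001, -0.001]]
ft_force: [0.5, -0.3, -0.2]
opening: 0.0854
```

Emit:
play_rows([
  [-1,0,0,0,0,0,-1],
  [-2,0,0,0,0,0,-1],
  [-4,0,0,0,0,0,-1],
  [-4,0,0,0,0,0,-1],
  [-4,0,0,0,0,0,-1],
  [-3,0,0,0,0,0,-1],
  [0,0,0,0,0,0,-1],
])

```text
t: 19.73
eef_pos: [0.527, 0.0602, 0.2828]
eef_rot: [[0.004, 0.911, -0.413], [0.002, -0.413, -0.911], [-1.0, 0.003, -0.003]]
ft_force: [0.4, 0.5, -0.0]
opening: 0.0853
```

Run:
```python
from h import *
i,d,W=cloud("wrist"); save("w6",i)
m=(W[...,2]>.092)&(W[...,2]<.115)&(np.abs(W[...,0]-.526)<.12)&(np.abs(W[...,1]-.06)<.12)
p=W[m]; print(len(p),p.mean(0),cv2.minAreaRect((p[:,:2]*1000).astype(np.float32)),np.linalg.lstsq(np.c_[p[:,:2],np.ones(len(p))],p[:,2],rcond=None)[0])
R,G,B=[i[...,k].astype(int) for k in range(3)]
m=(R>120)&(G<70)&(W[...,2]>.055)&(W[...,2]<.075)&(np.abs(W[...,0]-.526)<.12)&(np.abs(W[...,1]-.06)<.12)
p=W[m]; print("sheet",len(p),p[:,2].mean(),cv2.minAreaRect((p[:,:2]*1000).astype(np.float32)))
# toward mallet, tool pitched 45deg, side of the mallet
i,d,W=cloud("side"); save("side2",i); np.save("side2.npy",W)
```

```text
9699 [0.52889331 0.06641274 0.10232281] ((526.3611450195312, 60.698814392089844), (149.6304168701172, 50.1270751953125), 65.77384185791016) [ 0.00015592 -0.00035645  0.10226402]
sheet 1291 0.0663801825757362 ((526.440185546875, 61.0762939453125), (167.48800659179688, 60.842281341552734), 66.00711822509766)
```

The stack is good: slab top 0.102 m, centred with the sheet within 1 mm and 0.3°. Next I look at the mallet from above.

Run:
```python
from h import *
plan([((.51,.38,.38),down(-54),-1)],.045)
print(get_state()["qpos"])
```

```text
t 19.825 from [0.5262 0.0604 0.2805] open 0.0854 F [-1.6  0.9 -0.6]
--
[-1.2, -1.8, -3.6, 3.7, 0.0, 0.0, -1.0],[-1.2, -2.1, -3.4, 3.7, 0.0, 0.0, -1.0],[-1.3, -2.3, -3.3, 3.7, 0.0, 0.0, -1.0],[-1.2, -2.5, -3.1, 3.7, 0.0, 0.0, -1.0],[-1.3, -2.7, -3.0, 3.7, 0.0, 0.0, -1.0],[-1.2, -2.8, -2.8, 3.7, 0.0, 0.0, -1.0],[-1.3, -3.0, -2.6, 3.7, 0.0, 0.0, -1.0],[-1.2, -3.2, -2.4, 3.7, -0.1, 0.0, -1.0],
[-0.97149403  0.32756536  0.98269716  1.83997101 -0.30087518  1.13208876
 -0.30871976]
```

Emit:
play_rows([
  [-1.2,-1.8,-3.6,3.7,0,0,-1],
  [-1.2,-2.1,-3.4,3.7,0,0,-1],
  [-1.3,-2.3,-3.3,3.7,0,0,-1],
  [-1.2,-2.5,-3.1,3.7,0,0,-1],
  [-1.3,-2.7,-3,3.7,0,0,-1],
  [-1.2,-2.8,-2.8,3.7,0,0,-1],
  [-1.3,-3,-2.6,3.7,0,0,-1],
  [-1.2,-3.2,-2.4,3.7,0,0,-1],
  [0,0,0,0,0,0,-1],
  [0,0,0,0,0,0,-1],
])

```text
t: 21.08
eef_pos: [0.5095, 0.3872, 0.3743]
eef_rot: [[-0.01, 0.57, -0.822], [-0.009, -0.822, -0.57], [-1.0, 0.002, 0.013]]
ft_force: [0.1, 0.2, -0.6]
opening: 0.0855
```

Run:
```python
from h import *
i,d,W=cloud("wrist"); save("w7",i); np.save("w7.npy",W); s=get_state(); print(s["eef_pos"],s["eef_rot"].round(3),s["qpos"].round(2))
```

```text
[0.50935169 0.38746412 0.37420427] [[-0.01   0.57  -0.821]
 [-0.009 -0.821 -0.57 ]
 [-1.     0.002  0.013]] [-1.36  0.53  1.02  1.42 -0.45  1.44 -1.31]
```

View pics/w7.png

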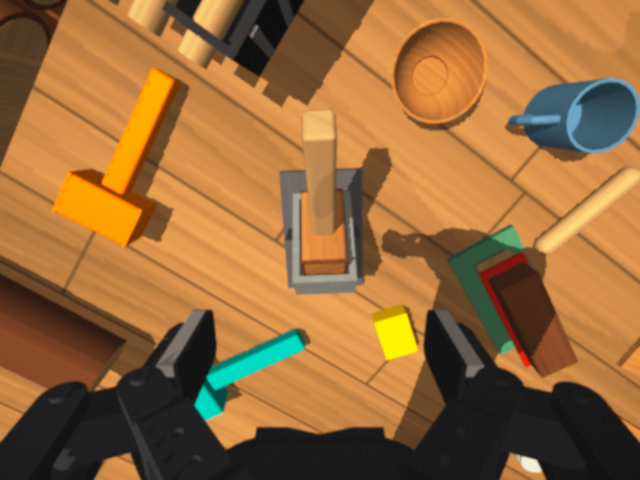

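The wrist view shows the mallet handle from (318,110) down to the head (322,235) in the grey pocket (320,240), nearly aligned with the tool. I fit its axis.

Run:
```python
from h import *
W=np.load("w7.npy"); img=cv2.imread("pics/w7.png")
def pl(p): 
    c=np.median(p,0); 
    for _ in range(3):
        q=p-c; n=np.linalg.svd(q,full_matrices=False)[2][2]; r=np.abs(q@n); p=p[r<max(.003,2*np.median(r))]; c=p.mean(0)
    return c,n*np.sign(n[2]),p
for nm,(x0,y0,x1,y1) in dict(htop=(310,150,334,222),endface=(306,114,332,134),headface=(308,240,342,262)).items():
    P=W[y0:y1,x0:x1].reshape(-1,3);P=P[P[:,2]>.07]; c,n,p=pl(P); print(nm,len(P),len(p),c.round(4),n.round(3),P[:,2].min().round(3),P[:,2].max().round(3))
    if nm=="htop":
        cs=[]
        for z in np.arange(.14,.225,.01):
            M=(np.abs(W[...,2]-z)<.005); M[:, :290]=0; M[:,350:]=0; M[:100]=0; M[270:]=0
            q=W[M]; q=q[np.hypot(*(q[:,:2]-[.51,.39]).T)<.12]; 
            a=np.radians(35); l=q[:,:2]@[-np.sin(a),np.cos(a)]; cs.append((z,*q.mean(0)[:2],l.min(),l.max(),(l.min()+l.max())/2)); print(np.round(cs[-1],4))
# foot & pocket rim
g=img.astype(int); grey=(np.ptp(g,axis=2)<25)&(W[...,2]>.005)&(W[...,2]<.035); grey[:, :260]=0; grey[:,380:]=0; grey[:150]=0; grey[310:]=0
p=W[grey];print("foot",len(p),cv2.minAreaRect((p[:,:2]*1000).astype(np.float32)))
```

```text
htop 1725 1721 [0.5278 0.397  0.1776] [-0.566 -0.427  0.706] 0.095 0.214
[0.14   0.4978 0.3749 0.0094 0.0348 0.0221]
[0.15   0.5058 0.3812 0.0092 0.0353 0.0223]
[0.16   0.5139 0.3869 0.0094 0.0352 0.0223]
[0.17   0.5221 0.3931 0.01   0.0357 0.0228]
[0.18   0.5299 0.399  0.0105 0.0361 0.0233]
[0.19   0.5375 0.4053 0.011  0.0364 0.0237]
[0.2    0.5521 0.4155 0.0111 0.0374 0.0242]
[0.21   0.5649 0.4255 0.0113 0.0374 0.0243]
[0.22   0.564  0.425  0.0118 0.0372 0.0245]
endface 518 518 [0.5714 0.4304 0.2139] [0.566 0.433 0.701] 0.206 0.222
headface 746 746 [0.4638 0.3479 0.1232] [0.568 0.431 0.702] 0.112 0.133
foot 1929 ((452.802490234375, 341.11029052734375), (167.5234375, 107.31546020507812), 37.042884826660156)
```

```bash
cat >> h.py <<'E'
PH=np.radians(37.1); XM=np.array([np.cos(PH),np.sin(PH),1])/2**.5; ZM=np.array([-np.cos(PH),-np.sin(PH),1])/2**.5; YM=np.array([-np.sin(PH),np.cos(PH),0])
GR=np.array([.5115,.3851,.1363]); RG=np.c_[-ZM,-YM,-XM]
def rel():
    s=get_state(); R=np.array(s["eef_rot"]); d=np.array(s["eef_pos"])-GR
    print("rel mallet xyz mm",(d@XM*1e3).round(1),(d@YM*1e3).round(1),(d@ZM*1e3).round(1),"rot err tool deg",np.degrees(Ro.from_matrix(R.T@RG).as_rotvec()).round(1),"q",np.round(s["qpos"],2))
E
python3 - <<'E'
from h import *
rel(); plan([(GR+.12*ZM,RG,-1)],.04,5)
E
```

```text
rel mallet xyz mm 168.0 3.2 168.4 rot err tool deg [-2.2 45.8 -1. ] q [-1.36  0.53  1.02  1.42 -0.45  1.44 -1.31]
t 21.125 from [0.5094 0.3875 0.3742] open 0.0852 F [-0.5  0.8  0.1]
--
[1.5, 0.1, 0.8, -0.2, 4.6, -0.1, -1.0],[1.5, 0.1, 0.9, -0.2, 4.6, -0.1, -1.0],[1.4, 0.1, 1.1, -0.2, 4.6, -0.1, -1.0],[1.3, 0.0, 1.2, -0.2, 4.6, -0.1, -1.0],[1.2, 0.0, 1.3, -0.2, 4.6, -0.1, -1.0],[1.1, 0.1, 1.4, -0.2, 4.6, -0.1, -1.0],[1.0, 0.0, 1.4, -0.2, 4.5, -0.1, -1.0],[0.9, 0.1, 1.5, -0.3, 4.6, -0.1, -1.0],[0.7, 0.0, 1.6, -0.2, 4.5, -0.1, -1.0],[0.6, 0.0, 1.6, -0.3, 4.6, -0.1, -1.0],
```

Emit:
play_rows([
  [1.5,0.1,0.8,-0.2,4.6,-0.1,-1],
  [1.5,0.1,0.9,-0.2,4.6,-0.1,-1],
  [1.4,0.1,1.1,-0.2,4.6,-0.1,-1],
  [1.3,0,1.2,-0.2,4.6,-0.1,-1],
  [1.2,0,1.3,-0.2,4.6,-0.1,-1],
  [1.1,0.1,1.4,-0.2,4.6,-0.1,-1],
  [1,0,1.4,-0.2,4.5,-0.1,-1],
  [0.9,0.1,1.5,-0.3,4.6,-0.1,-1],
])

```text
t: 22.12
eef_pos: [0.457, 0.3349, 0.2449]
eef_rot: [[0.483, 0.592, -0.646], [0.357, -0.806, -0.472], [-0.8, -0.003, -0.6]]
ft_force: [1.5, 1.3, 0.5]
opening: 0.0854
```

Run:
```python
from h import *
rel(); plan([(GR+.1*ZM,RG,-1)],.04,5)
```

```text
rel mallet xyz mm 24.7 -7.1 128.9 rot err tool deg [-0.7  8.1 -0.4] q [-1.69  0.13  1.06  2.24 -0.45  0.21 -1.21]
t 22.125 from [0.457  0.3349 0.2449] open 0.0854 F [1.5 1.3 0.5]
--
[1.6, -0.4, 1.0, -0.4, 4.1, -0.2, -1.0],[1.5, -0.3, 1.2, -0.3, 4.0, -0.2, -1.0],
```

Joint 6 is near its lower limit, so I use a grip 12° short of the full 45° pitch, which the task allows.

```bash
cat >> h.py <<'E'
RG=RG@Ro.from_euler("y",-12,degrees=True).as_matrix()
E
python3 - <<'E'
from h import *
rel(); plan([(GR-.08*RG[:,0],RG,-1)],.04,4)
E
```

```text
rel mallet xyz mm 24.7 -7.1 128.9 rot err tool deg [-0.8 -3.9 -0.3] q [-1.69  0.13  1.06  2.24 -0.45  0.21 -1.21]
t 22.125 from [0.457  0.3349 0.2449] open 0.0854 F [1.5 1.3 0.5]
--
[2.6, -0.4, 0.0, -0.4, -1.9, -0.2, -1.0],[2.5, -0.3, 0.0, -0.4, -2.0, -0.1, -1.0],
```

Emit:
play_rows([
  [2.5,-0.4,0,-0.4,-1.9,-0.2,-1],
  [2.5,-0.3,0,-0.4,-2,-0.1,-1],
  [0,0,0,0,0,0,-1],
  [0,0,0,0,0,0,-1],
])

```text
t: 22.62
eef_pos: [0.4731, 0.351, 0.2069]
eef_rot: [[0.439, 0.6, -0.669], [0.328, -0.8, -0.502], [-0.837, 0.0, -0.548]]
ft_force: [-0.2, -0.3, 0.1]
opening: 0.0855
```

Run:
```python
from h import *
rel(); plan([(GR-.04*RG[:,0],RG,-1),(GR,RG,-1)],.02,4)
```

```text
rel mallet xyz mm 13.7 -4.1 86.1 rot err tool deg [-0.2 -0.2 -0.2] q [-1.39  0.25  0.77  2.18 -0.67  0.24 -1.  ]
t 22.625 from [0.4731 0.351  0.2069] open 0.0855 F [-0.2 -0.3  0.1]
--
[1.6, -0.1, -0.1, -0.1, -0.1, -0.1, -1.0],[1.6, -0.2, -0.2, -0.1, -0.1, 0.0, -1.0],[1.5, -0.1, -0.1, 0.0, 0.0, -0.1, -1.0],
--
[1.3, 0.0, 0.0, 0.0, 0.0, 0.0, -1.0],[1.4, 0.0, 0.0, 0.0, 0.0, 0.0, -1.0],[1.3, 0.0, 0.0, 0.0, 0.0, 0.0, -1.0],
```

Emit:
play_rows([
  [1.6,-0.2,-0.2,-0.1,-0.1,-0.1,-1],
  [1.6,-0.2,-0.2,-0.1,0,0,-1],
  [1.5,0,0,0,0,0,-1],
  [0,0,0,0,0,0,-1],
])

```text
t: 23.12
eef_pos: [0.4932, 0.3716, 0.1727]
eef_rot: [[0.44, 0.604, -0.665], [0.332, -0.797, -0.505], [-0.835, 0.002, -0.551]]
ft_force: [0.7, -0.5, 0.4]
opening: 0.0856
```

Run:
```python
from h import *
rel(); plan([(GR,RG,-1)],.015,4)
i,d,W=cloud("wrist"); save("w8",i)
```

```text
rel mallet xyz mm 9.6 0.2 41.8 rot err tool deg [ 0.1 -0.4 -0.1] q [-1.22  0.35  0.59  2.14 -0.92  0.19 -0.77]
t 23.125 from [0.4932 0.3716 0.1727] open 0.0856 F [ 0.7 -0.5  0.4]
--
[1.4, 0.0, 0.0, 0.0, -0.1, 0.0, -1.0],[1.4, 0.0, 0.1, 0.0, -0.2, 0.0, -1.0],[1.5, 0.0, 0.0, 0.1, -0.1, -0.1, -1.0],
```

View pics/w8.png

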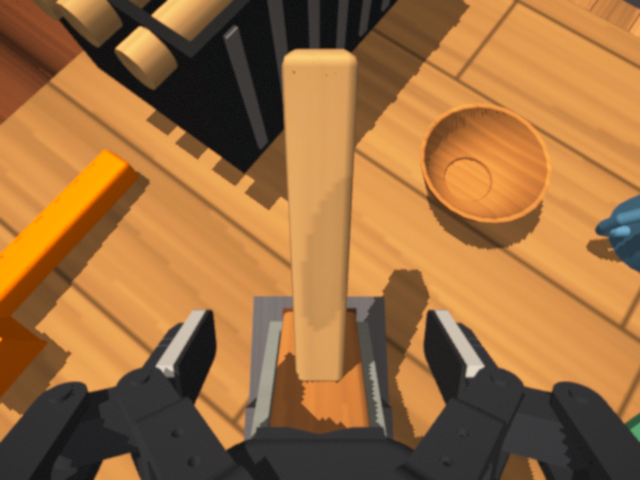

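The handle is centred between the open jaws (320,300). Joint 6 sits at its limit, so I reduce the pitch by 8° while closing in.

Emit:
play_rows([
  [0.8,0,0,0,-4,0,-1],
  [1,0,0,0,-4,0,-1],
  [1,0,0,0,0,0,-1],
  [0,0,0,0,0,0,-1],
])

```text
t: 23.68
eef_pos: [0.5029, 0.3791, 0.1518]
eef_rot: [[0.345, 0.604, -0.719], [0.258, -0.797, -0.546], [-0.902, 0.003, -0.431]]
ft_force: [-0.2, 0.1, 0.2]
opening: 0.0852
```

```bash
sed -i 's/"y",-12/"y",-20/' h.py
python3 - <<'E'
from h import *
rel(); plan([(GR,RG,-1)],.015,4)
E
```

```text
rel mallet xyz mm 3.6 0.4 18.3 rot err tool deg [ 0.1 -0.5 -0.1] q [-1.31  0.47  0.74  2.03 -0.82  0.4  -0.91]
t 23.675 from [0.5029 0.3791 0.1518] open 0.0852 F [-0.2  0.1  0.2]
--
[0.9, 0.0, -0.1, 0.0, -0.3, -0.1, -1.0],[0.9, 0.0, -0.2, 0.1, -0.2, 0.0, -1.0],
```

Emit:
play_rows([
  [0.9,0,0,0,0,0,-1],
  [0.9,0,-0.1,0,0,0,-1],
  [0,0,0,0,0,0,-1],
  [0,0,0,0,0,0,0],
  [0,0,0,0,0,0,0.2],
  [0,0,0,0,0,0,1],
  [0,0,0,0,0,0,1],
  [0,0,0,0,0,0,1],
  [0,0,0,0,0,0,1],
])

```text
t: 24.8
eef_pos: [0.51, 0.3836, 0.1359]
eef_rot: [[0.346, 0.602, -0.719], [0.26, -0.798, -0.543], [-0.901, 0.001, -0.433]]
ft_force: [-0.1, -0.2, 1.4]
opening: 0.0253
```

Run:
```python
from h import *
rel(); s=get_state(); R=np.array(s["eef_rot"]); plan([(np.array(s["eef_pos"])+.09*XM,R,1)],.015,4)
```

```text
rel mallet xyz mm -1.8 -0.2 1.2 rot err tool deg [-0.  -0.6 -0.1] q [-1.26  0.5   0.69  2.02 -0.87  0.37 -0.86]
t 24.8 from [0.51   0.3836 0.1359] open 0.0253 F [-0.1 -0.2  1.4]
--
[-0.5, 0.0, -1.4, 0.0, 0.0, 0.0, 1.0],[-0.5, 0.0, -1.4, 0.0, 0.0, 0.0, 1.0],[-0.5, 0.0, -1.4, 0.0, 0.0, 0.0, 1.0],[-0.5, 0.0, -1.4, 0.0, 0.0, 0.0, 1.0],[-0.5, 0.0, -1.4, 0.0, 0.0, 0.0, 1.0],[-0.5, 0.0, -1.5, 0.0, 0.0, 0.0, 1.0],
```

Gripped (opening 25 mm). Drawing it out along the handle.

Emit:
play_rows([
  [-0.5,0,-1.4,0,0,0,1],
  [-0.5,0,-1.4,0,0,0,1],
  [-0.5,0,-1.4,0,0,0,1],
  [0,0,0,0,0,0,1],
])

```text
t: 25.3
eef_pos: [0.5371, 0.4044, 0.1702]
eef_rot: [[0.347, 0.603, -0.719], [0.26, -0.798, -0.544], [-0.901, 0.002, -0.433]]
ft_force: [-0.5, -1.2, -3.5]
opening: 0.0251
```

Run:
```python
from h import *
rel(); s=get_state(); plan([(GR+.1*XM,RG,1)],.02,4)
```

```text
rel mallet xyz mm 46.6 -0.1 1.3 rot err tool deg [ 0.  -0.7 -0.1] q [-1.3   0.52  0.77  1.92 -0.8   0.48 -0.95]
t 25.3 from [0.5371 0.4044 0.1702] open 0.0251 F [-0.5 -1.2 -3.5]
--
[-0.5, 0.0, -1.7, 0.0, -0.2, 0.0, 1.0],[-0.6, 0.0, -1.7, 0.0, -0.2, -0.1, 1.0],[-0.6, 0.0, -1.7, 0.0, -0.3, 0.0, 1.0],
```

Emit:
play_rows([
  [-0.6,0,-1.7,0,-0.1,0,1],
  [-0.6,0,-1.7,0,-0.2,0,1],
  [-0.6,0,-1.7,0,-0.2,0,1],
  [0,0,0,0,0,0,1],
])

```text
t: 25.8
eef_pos: [0.5672, 0.4276, 0.2079]
eef_rot: [[0.338, 0.603, -0.723], [0.253, -0.798, -0.547], [-0.906, 0.002, -0.422]]
ft_force: [-0.7, 0.0, -3.9]
opening: 0.0248
```

```bash
cat >> h.py <<'E'
RM=np.c_[XM,YM,ZM]; RTM=RG.T@RM   # mallet in tool (nominal)
def tool_for(phi,head,RTM=RTM,gx=.079):
    Rm=Ro.from_euler("z",phi,degrees=True).as_matrix(); R=Rm@RTM.T
    return np.array(head)+gx*Rm[:,0],R
E
python3 - <<'E'
from h import *
rel(); s=get_state(); p=np.array(s["eef_pos"]); _,R1=tool_for(37,(0,0,0))
plan([(p+[-.03,-.05,.16],R1,1)],.04,4.5)
i,d,W=cloud("wrist"); save("w9",i); np.save("w9.npy",W)
R=np.array(s["eef_rot"]); L=(W-p)@R   # tool coords
P=L[100:260,300:340].reshape(-1,3); P=P[(np.abs(P[:,0])<.1)&(np.abs(P[:,1])<.02)]
print(len(P))
if len(P)>50:
    c=np.median(P,0);n=np.linalg.svd(P-c,full_matrices=False)[2][2];print(c,n*-np.sign(n[0]),"expected",RTM[:,2])
E
```

```text
rel mallet xyz mm 100.2 0.2 1.1 rot err tool deg [ 0.   0.  -0.1] q [-1.31  0.56  0.83  1.79 -0.74  0.61 -1.03]
t 25.8 from [0.5672 0.4276 0.2079] open 0.0248 F [-0.7  0.  -3.9]
--
[-1.7, 0.2, -0.2, 0.0, -4.5, 0.0, 1.0],[-1.7, 0.2, -0.1, 0.0, -4.5, 0.0, 1.0],[-1.7, 0.2, 0.1, 0.0, -4.5, 0.0, 1.0],[-1.7, 0.2, 0.2, 0.0, -4.5, 0.0, 1.0],[-1.6, 0.2, 0.3, 0.0, -4.5, 0.0, 1.0],[-1.6, 0.2, 0.5, 0.0, -4.5, 0.0, 1.0],[-1.6, 0.3, 0.6, 0.0, -4.5, 0.0, 1.0],[-1.5, 0.2, 0.7, 0.0, -4.5, 0.0, 1.0],[-1.5, 0.3, 0.9, 0.0, -4.5, -0.1, 1.0],[-1.3, 0.2, 0.9, 0.0, -4.5, 0.0, 1.0],
6381
[-3.84970056e-02  4.97935428e-05 -6.78896412e-02] [-0.94308839 -0.00309825  0.33252772] expected [-9.39692621e-01  2.11492198e-17  3.42020143e-01]
```

Emit:
play_rows([
  [-1.9,0.2,-0.2,0,-4.5,0,1],
  [-1.9,0.2,-0.1,0,-4.5,0,1],
  [-1.9,0.2,0.1,0,-4.5,0,1],
  [-1.9,0.2,0.2,0,-4.5,0,1],
  [-1.8,0.2,0.3,0,-4.5,0,1],
  [-1.8,0.2,0.5,0,-4.5,0,1],
  [-1.8,0.3,0.6,0,-4.5,0,1],
  [-1.6,0.2,0.7,0,-4.5,0,1],
  [-1.5,0.3,0.9,0,-4.5,0,1],
  [0,0,0,0,0,0,1],
])

```text
t: 27.1
eef_pos: [0.5327, 0.3765, 0.3616]
eef_rot: [[-0.243, 0.602, -0.761], [-0.176, -0.798, -0.576], [-0.954, -0.006, 0.3]]
ft_force: [-0.2, -0.2, -2.7]
opening: 0.025
```

Run:
```python
from h import *
s=get_state(); print(np.round(s["qpos"],2)); T,R=tool_for(10,(.526,.0615,.3)); print(T)
plan([(T,R,1)],.035,4)
```

```text
[-1.14  0.72  0.91  1.17 -0.46  1.78 -1.23]
[0.60379981 0.07521821 0.3       ]
t 27.1 from [0.5327 0.3765 0.3616] open 0.025 F [-0.2 -0.2 -2.7]
--
[0.9, 2.8, 1.0, 2.6, -0.2, -0.8, 1.0],[0.9, 2.9, 0.9, 2.6, -0.2, -0.8, 1.0],[0.9, 2.9, 0.7, 2.6, -0.3, -0.8, 1.0],[0.8, 3.0, 0.6, 2.6, -0.3, -0.8, 1.0],[0.8, 3.0, 0.5, 2.6, -0.2, -0.9, 1.0],[0.8, 3.1, 0.3, 2.5, -0.3, -0.8, 1.0],[0.7, 3.1, 0.2, 2.6, -0.2, -0.9, 1.0],[0.7, 3.1, 0.0, 2.5, -0.3, -0.8, 1.0],[0.6, 3.1, -0.1, 2.6, -0.2, -0.9, 1.0],[0.5, 3.1, -0.2, 2.5, -0.3, -0.8, 1.0],
```

Emit:
play_rows([
  [0.9,2.8,1,2.6,0,-0.8,1],
  [0.9,2.9,0.9,2.6,0,-0.8,1],
  [0.9,2.9,0.7,2.6,0,-0.8,1],
  [0.8,3,0.6,2.6,-0.2,-0.8,1],
  [0.8,3,0.5,2.6,-0.2,-0.9,1],
  [0.8,3.1,0.3,2.5,-0.2,-0.8,1],
])

```text
t: 27.85
eef_pos: [0.5746, 0.1926, 0.3161]
eef_rot: [[-0.29, 0.35, -0.891], [-0.096, -0.937, -0.336], [-0.952, -0.012, 0.305]]
ft_force: [-0.3, -0.0, -1.9]
opening: 0.0254
```

Run:
```python
from h import *
s=get_state(); print(np.round(s["qpos"],2)); T,R=tool_for(10,(.526,.0615,.27)); print(T)
print("zm",(s["eef_rot"]@RTM)[:,2].round(3),"xm",(s["eef_rot"]@RTM)[:,0].round(3))
plan([(T,R,1)],.03,4)
```

```text
[-0.95  0.69  0.99  1.38 -0.47  1.66 -1.18]
[0.60379981 0.07521821 0.27      ]
zm [-0.032 -0.025  0.999] xm [0.936 0.349 0.039]
t 27.85 from [0.5746 0.1926 0.3161] open 0.0254 F [-0.3 -0.  -1.9]
--
[0.9, 2.4, 0.0, 2.0, -0.4, -0.5, 1.0],[0.9, 2.4, -0.1, 2.0, -0.4, -0.6, 1.0],[0.9, 2.4, -0.2, 2.0, -0.5, -0.5, 1.0],[0.9, 2.5, -0.3, 2.1, -0.4, -0.6, 1.0],[0.8, 2.4, -0.4, 2.0, -0.5, -0.5, 1.0],
```

Emit:
play_rows([
  [0.9,2.4,0,2,-0.4,-0.5,1],
  [0.9,2.4,-0.1,2,-0.4,-0.6,1],
  [0.9,2.4,-0.2,2,-0.5,-0.5,1],
  [0.9,2.3,-0.3,2,-0.4,-0.6,1],
  [0.5,1.2,-0.3,1,-0.4,-0.5,1],
  [0,0,0,0,0,0,1],
  [0,0,0,0,0,0,1],
])

```text
t: 28.72
eef_pos: [0.6022, 0.081, 0.2689]
eef_rot: [[-0.338, 0.18, -0.924], [-0.056, -0.984, -0.171], [-0.939, -0.006, 0.343]]
ft_force: [-0.3, 0.5, -2.2]
opening: 0.0254
```

```bash
cat > m.py <<'E'
from h import *
s=get_state(); R=np.array(s["eef_rot"]); M=R@RTM; p=np.array(s["eef_pos"])
print(np.round(s["qpos"],2),"zm",M[:,2].round(3),"xm",M[:,0].round(3),"head est",(p-.079*M[:,0]).round(4))
i,d,W=cloud("side"); save("sd%d"%(s["t"]*100),i)
i,d,Ww=cloud("wrist"); save("wd%d"%(s["t"]*100),i)
t,_,Wt=cloud("top"); save("tp%d"%(s["t"]*100),t)
for nm,V in (("wrist",Ww),("side",W),("top",Wt)):
    L=(V-p)@M  # mallet coords rel grip
    hd=(np.abs(L[...,1])<.04)&(L[...,0]>-.125)&(L[...,0]<-.045)&(np.abs(L[...,2])<.075)
    h2=(np.abs(L[...,1])<.02)&(L[...,0]>.02)&(L[...,0]<.12)&(np.abs(L[...,2])<.05)
    for k,mm in (("head",hd),("handle",h2)):
        q=L[mm]
        if len(q)>30: print(nm,k,len(q),np.percentile(q,2,0).round(4),np.percentile(q,98,0).round(4))
    q=L[h2]; q=q[q[:,2]>.008] if len(q) else q
    if len(q)>30: print("  top slope dz/dx",np.polyfit(q[:,0],q[:,2],1).round(4))
T,R=tool_for(10,(.526,.0615,.235)); plan([(T,R,1)],.015,4)
E
python3 m.py
```

```text
[-0.76  0.77  1.    1.4  -0.5   1.63 -1.14] zm [ 0.002 -0.006  1.   ] xm [ 0.984  0.18  -0.001] head est [0.5244 0.0668 0.269 ]
wrist head 1224 [-0.0515 -0.02   -0.0078] [-0.0454  0.0197  0.0144]
wrist handle 40044 [ 0.022  -0.0172  0.0034] [0.1096 0.0172 0.0487]
  top slope dz/dx [-0.1976  0.0305]
side head 1386 [-0.1072 -0.0276 -0.0457] [-0.0524  0.0221  0.0474]
side handle 254 [ 0.0205 -0.019  -0.0158] [0.106  0.0132 0.0448]
  top slope dz/dx [-0.34    0.0435]
top head 546 [-0.1073 -0.0221 -0.0386] [-0.0516  0.0274  0.0527]
t 28.875 from [0.6021 0.0811 0.2691] open 0.0252 F [ 0.  -0.6 -2.7]
--
[1.1, 0.2, -0.4, 0.2, 0.0, 0.1, 1.0],[1.0, 0.2, -0.4, 0.1, 0.0, 0.1, 1.0],[1.1, 0.2, -0.4, 0.2, 0.0, 0.0, 1.0],
```

Emit:
play_rows([
  [1,0.2,-0.4,0.2,0,0.1,1],
  [1,0.2,-0.4,0.1,0,0.1,1],
  [0.9,0.2,-0.4,0.1,0,0,1],
  [0,0,0,0,0,0,1],
  [0,0,0,0,0,0,1],
  [0,0,0,0,0,0,1],
])

```text
t: 29.62
eef_pos: [0.6044, 0.0762, 0.2353]
eef_rot: [[-0.338, 0.176, -0.925], [-0.06, -0.984, -0.165], [-0.939, -0.0, 0.343]]
ft_force: [0.6, -0.2, -2.7]
opening: 0.025
```

```bash
python3 m.py; ls pics
```

```text
[-0.75  0.8   0.98  1.43 -0.52  1.58 -1.13] zm [ 0.001 -0.     1.   ] xm [ 0.984  0.176 -0.001] head est [0.5267 0.0623 0.2354]
wrist head 1204 [-0.0514 -0.02   -0.0081] [-0.0455  0.0197  0.0143]
wrist handle 40006 [ 0.022  -0.0172  0.0035] [0.1097 0.0172 0.0487]
  top slope dz/dx [-0.1967  0.0304]
side head 1342 [-0.1074 -0.0276 -0.0468] [-0.0519  0.0212  0.0476]
side handle 230 [ 0.0202 -0.0175 -0.0161] [0.1068 0.0143 0.0447]
  top slope dz/dx [-0.3096  0.0405]
top head 541 [-0.1071 -0.0215 -0.0423] [-0.0511  0.0274  0.0525]
t 29.775 from [0.6044 0.0763 0.2353] open 0.0254 F [ 0.4  0.2 -2.6]
--
[0.1, 0.1, 0.1, 0.1, 0.1, 0.0, 1.0],
sd2872.png
sd2962.png
side.png
side2.png
top.png
tp2872.png
tp2962.png
w1.png
w2.png
w3.png
w4.png
w5.png
w6.png
w7.png
w8.png
w9.png
wd2872.png
wd2962.png
```

View pics/sd2962.png

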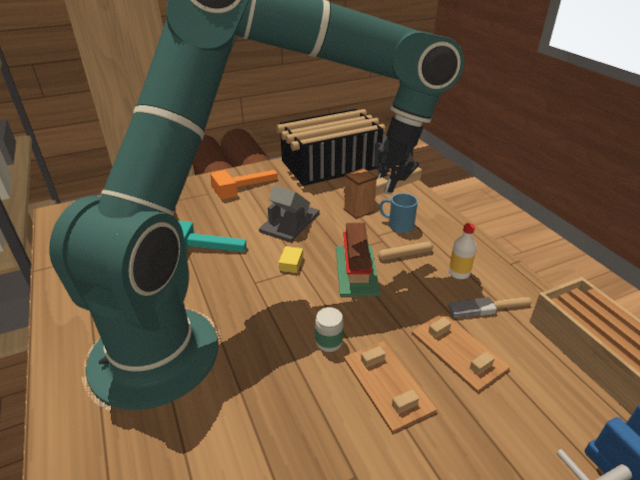

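The side view shows the mallet head level at (360,193) above the intact stack (358,255), with all bystanders in place. Everything is still, so I hand in.

```bash
python3 -c "
from h import *
s=get_state(); print(np.abs(s['qvel']).max(), s['t']); print(bot.job_done())"
```

```text
0.0015093785162623005 29.775
the job is handed in; nothing more can be done
None
```

I laid the red sheet and then the dark slab squarely on the pale slab. The mallet is drawn out of its holder and held level and still above the stack. I handed the job in at 29.8 s of the 62 s allowed; no verdict is reported.

- **Stack:** the slab top measured 0.102 m and lay flat, with slab and sheet centres within 1 mm and about 0.3° of each other. I measured this before moving to the mallet. Afterwards I only looked at the side picture, which shows the stack intact.
- **Mallet:** the head centre is at about (0.527, 0.062, 0.235) m, within 2 mm of the stack middle and about 85 mm clear of it. The striking axis is vertical to within about 1°, going by the tool pose and confirmed by where the head shows in the side and top depth images.
- **At hand-in:** the joints were still and the gripper read 25 mm open on the 26 mm handle.
- **Bystanders:** the last side picture showed them where they had been; I did not measure their positions again.
- **What differed:** joint 6 reached its lower limit on the way to the mallet. I gripped the handle 20° short of the full 45° pitch, within what the task allows, so the tool leans back 20° in the final pose.
- **Check that told nothing:** the last slope fit on the handle's top face was unusable because gripper points got into it. I relied on the head measurements instead.

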